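# Tap the shopping-list buttons

## Robot

A 7-joint arm with a two-finger parallel gripper is mounted at the origin on a cart in front of the work surface, level with it; the furniture and walls round the work are solid. World frame = base frame: x ahead of the robot, y to its left, z up, the work surface at z = 0. Lengths are in m, angles in rad, forces in N, time in s.
With the tool pointing down it reaches from about 0.4 to 0.875 m from the base axis. Payload 6.5 kg.
Tool frame: the origin (TCP) lies midway between the tips of the shut fingers; the grasp point (between the pads) lies 19 mm behind it; z points along the fingers, y is the line along which they close (so a half turn about z gives the same grasp; the last joint's range is limited). The gripper opens to 88 mm and grips with 3 to 60 N. Pads are 18 mm wide; open, the fingers measure 123 mm over their backs; the gripper's body (75 mm by 187 mm) begins 45 mm behind the grasp point.
Start: joints at [1.218, 0.536, -0.004, 1.538, 0.003, 1.067, -0.071], TCP at [0.184, -0.623, 0.239] pointing down, gripper open.
Joint ranges: [-2.7, 2.7], [-0.37, 2.16], [-1.27, 1.26], [0.24, 2.4], [-1.31, 4.45], [0.19, 1.91], [-2.76, 2.76]. Speed limits (rad/s): [2.39, 2.39, 3.14, 3.14, 3.14, 3.14, 3.14].

## Interface

Orientations are given as a unit quaternion [x, y, z, w].
In Python, from rig import sense, snapshot, close_job gives the robot as it stands. The module is installed in compiled form; this text tells all that it offers.
- The arm moves only by the tool servo_tool, never from a script. Its argument "deltas" is a list of rows, each a list of 7 numbers: the shift along the tool's x, y, z in cm, then the turn, a rotation vector about the tool's x, y, z in degrees, then the closure in counts, from 0 (fully open) to 255 (shut). In form: [[x, y, z, rx, ry, rz, gripper], ...]. A call has 1 to 5 rows; each row is the pose to reach, as a shift and turn from the pose commanded when the call began, along the tool's axes at that moment; what a row does not reach only later rows make up. A row lasts 1/12 s, in which the tool goes at most 41.7 mm and 7.16 degrees, less where a joint would pass 70% of its speed; a pose out of reach is approached as far as the arm can. A call with a gripper value outside its range is refused whole. The fingers move at their own pace and stop on an object; "force" is the grip in N (left out, the last holds). Time passes only in rows, so rows that repeat a pose let the fingers close. It gives the time, the measured TCP pose, the force, the opening and the grip force at its end, in the units of the state.
- sense(): the state, without advancing time (a new reading comes with each control period).
- snapshot(name): name is "scene" or "top"; returns a dict with "color" (384x512x3 uint8, red, green, blue), "fx", "fy", "cx", "cy" (pixels), "R" (3x3) and "t" (3): a world point X has camera coordinates R X + t. Camera axes: x right, y down, z forward; pixel columns grow to the right and rows downward; lengths in m; the calibration is good to about 2 mm. A picture is of the moment at which its call begins. There is no depth.
- close_job(): hands the job in; it is judged then, once.
The state is a dict: "time": time; "q": joint angles; "qvel": joint speeds; "tau": joint torques, N m; "tcp_pos": TCP position; "eef_rot": TCP orientation; "wrist_force": force on the tool from outside, world axes, zero at the start; "moment": the same for the moment, N m; "grip_width": finger opening in m; "gripper_force": force on a finger pad.
Only numpy, scipy, OpenCV 4.12 (cv2) and the standard library are available. Lean on these libraries where they do the work, as an engineer would, in place of code of your own. Each camera call takes 0.05 s, during which the arm holds its last target. There are 200 camera calls.

## Task

Put three things on the shopping list, most urgent first: with the fingertips, gently press the orange button in front of the grey-lidded glass jar, then the one in front of the red-capped spice jar, then the one in front of the cream sugar canister, each fully down so that it stays down. Leave the candle's button up, lift nothing, and leave the buttons and everything else standing where they are.

Things in the scene. Friction and masses are not known exactly. Their poses are not given: they have to be found in the camera images.
- jar_puck: loose shopping-list button in front of the glass jar with a flat silver-grey lid: a round white puck, 68 mm across and 22 mm high (350 g, rubber foot), with an orange cap on top; all four are alike. Origin at the centre of its underside, z up, +x towards the thing that stands behind it
- jar_cap_top (a point): centre of the top of that button's orange cap (40 mm across); 36 mm above the worktop when up, 26 mm when fully down
- jar_cap (a joint): how far that cap has been pressed, m: 0 up, 0.010 fully down against a hard stop. It moves straight down against about 3 N of friction, has no return spring and stays where it is left
- spice_puck: loose shopping-list button in front of the slim glass spice jar with a red cap: a round white puck, 68 mm across and 22 mm high (350 g, rubber foot), with an orange cap on top; all four are alike. Origin at the centre of its underside, z up, +x towards the thing that stands behind it
- spice_cap_top (a point): centre of the top of that button's orange cap (40 mm across); 36 mm above the worktop when up, 26 mm when fully down
- spice_cap (a joint): how far that cap has been pressed, m: 0 up, 0.010 fully down against a hard stop. It moves straight down against about 3 N of friction, has no return spring and stays where it is left
- sugar_puck: loose shopping-list button in front of the cream-white sugar canister with a knobbed lid: a round white puck, 68 mm across and 22 mm high (350 g, rubber foot), with an orange cap on top; all four are alike. Origin at the centre of its underside, z up, +x towards the thing that stands behind it
- sugar_cap_top (a point): centre of the top of that button's orange cap (40 mm across); 36 mm above the worktop when up, 26 mm when fully down
- sugar_cap (a joint): how far that cap has been pressed, m: 0 up, 0.010 fully down against a hard stop. It moves straight down against about 3 N of friction, has no return spring and stays where it is left
- candle_puck: loose shopping-list button in front of the candle in a clear glass tumbler: a round white puck, 68 mm across and 22 mm high (350 g, rubber foot), with an orange cap on top; all four are alike. Origin at the centre of its underside, z up, +x towards the thing that stands behind it
- candle_cap_top (a point): centre of the top of that button's orange cap (40 mm across); 36 mm above the worktop when up, 26 mm when fully down
- candle_cap (a joint): how far that cap has been pressed, m: 0 up, 0.010 fully down against a hard stop. It moves straight down against about 3 N of friction, has no return spring and stays where it is left
- jar_goods: loose glass jar with a flat silver-grey lid, 66x72x102 mm, standing about 115 mm behind its button (away from the robot), centre to centre; not to be touched. Origin at the centre of its underside
- spice_goods: loose slim glass spice jar with a red cap, 45x45x106 mm, standing about 115 mm behind its button (away from the robot), centre to centre; not to be touched. Origin at the centre of its underside
- sugar_goods: loose cream-white sugar canister with a knobbed lid, 87 mm across, 115 mm high, standing about 115 mm behind its button (away from the robot), centre to centre; not to be touched. Origin at the centre of its underside
- candle_goods: loose candle in a clear glass tumbler, 76 mm across, 90 mm high, standing about 115 mm behind its button (away from the robot), centre to centre; not to be touched. Origin at the centre of its underside
Things that resemble listed ones, but are neither listed nor needed, are in the scene too. Leave any green look-alike of the jar_puck alone.

How it is judged:
On the way, in this order (a step that is already met when the one before it is completed fails the run):
1. the button in front of the glass jar with a flat silver-grey lid is pressed down by the fingers (value of joint jar_cap above 0.007 m and contact force between the fingers and jar_puck above 0.3 N), for 0.02 s.
2. the button in front of the slim glass spice jar with a red cap is pressed down by the fingers (value of joint spice_cap above 0.007 m and contact force between the fingers and spice_puck above 0.3 N), for 0.02 s.
3. the button in front of the cream-white sugar canister with a knobbed lid is pressed down by the fingers (value of joint sugar_cap above 0.007 m and contact force between the fingers and sugar_puck above 0.3 N), for 0.02 s.
At the end, for the whole second after the job is handed in: The jar, spice and sugar buttons are each down at least 7 of their 10 mm, the candle's button is less than 3 mm down, every puck is at rest within 20 mm and the two jars, the canister and the candle within 15 mm of where it started (value of joint each of jar_cap, spice_cap, sugar_cap above 0.007 m and value of joint candle_cap below 0.003 m and distance of each of jar_puck, spice_puck, sugar_puck, candle_puck from where it was at the start of the episode below 0.02 m and distance of each of jar_goods, spice_goods, sugar_goods, candle_goods from where it was at the start of the episode below 0.015 m and linear speed of each of jar_puck, spice_puck, sugar_puck, candle_puck below 0.02 m/s); the robot touches nothing.
It fails at once if a button is pressed before the one ahead of it in the order is down ((value of joint spice_cap above 0.003 m and not (value of joint jar_cap above 0.007 m)) or (value of joint sugar_cap above 0.003 m and not (value of joint spice_cap above 0.007 m))).
It fails at once if the candle's button is pressed (value of joint candle_cap above 0.003 m).
It fails at once if a button is hit or pressed harder than 20 N (contact force between any of the fingers, the arm and jar_puck above 20 N or contact force between any of the fingers, the arm and spice_puck above 20 N or contact force between any of the fingers, the arm and sugar_puck above 20 N or contact force between any of the fingers, the arm and candle_puck above 20 N).
It fails at once if a button is pushed more than 20 mm away, lifted or tipped (distance of any of jar_puck, spice_puck, sugar_puck, candle_puck from where it was at the start of the episode above 0.02 m or height (world z) of any of jar_puck, spice_puck, sugar_puck, candle_puck above 0.008 m or angle between any of jar_puck, spice_puck, sugar_puck, candle_puck's own z axis and vertical above 0.2 rad).
It fails at once if a jar, the canister or the candle is lifted, tipped or shoved more than 15 mm (distance of any of jar_goods, spice_goods, sugar_goods, candle_goods from where it was at the start of the episode above 0.015 m or height (world z) of any of jar_goods, spice_goods, sugar_goods, candle_goods above 0.01 m or angle between any of jar_goods, spice_goods, sugar_goods, candle_goods's own z axis and vertical above 0.2 rad).
It also fails if it takes over 45 s, if anything falls off the work surface, if the arm or the gripper's body presses on something with over 40 N, if the wrist force passes 120 N, or if a joint passes its speed limit or range.

## Working session

There is one attempt and no reset: what is moved stays moved. The work goes in short steps, Python scripts to look and compute and a tool call to move; the robot and the scene stay as the last step left them, time stands still between calls to the robot, and variables do not carry over. Pictures are saved under pics/ and viewed, at most 10 in all, crops included, and the job is handed in when it is done.

Besides the shell and the picture viewer there is one more tool, called as name([rows], argument=value, ...), one row to a line, values as JSON. servo_tool: Moves the arm, as the interface text tells. Its arguments: {"type":"object","properties":{"deltas":{"type":"array"},"force":{"type":"number"}},"required":["deltas"]}

```bash
mkdir -p pics; python3 - <<'E'
from rig import *
import cv2,numpy as np
s=sense();print(s['time'],s['tcp_pos'],s['eef_rot'],s['wrist_force'],s['grip_width'])
for n in("scene","top"):
    d=snapshot(n);np.savez(n+'0.npz',**d)
    cv2.imwrite(f'pics/{n}0.png',d['color'][:,:,::-1])
    R,t=d['R'],d['t'];print(n,'cam',-R.T@t,R[2])
    h=cv2.cvtColor(d['color'],cv2.COLOR_RGB2HSV)
    m=cv2.inRange(h,(5,140,120),(20,255,255))
    k,l,st,c=cv2.connectedComponentsWithStats(m)
    for i in range(1,k):
        if st[i,4]<25: continue
        u,v=c[i];r=R.T@np.array([(u-d['cx'])/d['fx'],(v-d['cy'])/d['fy'],1]);o=-R.T@t
        p=o+r*(0.036-o[2])/r[2];print(st[i],c[i].round(1),p.round(4))
E
```

```text
0.0 [ 0.18368095 -0.6228692   0.2378576 ] [ 9.89729580e-01  1.42949725e-01 -1.85856209e-04 -8.36528443e-04] [-0.14969362  0.07818679 -0.62373762] 0.08821890135047777
scene cam [0.12477398 0.58018382 0.66704294] [ 0.4937771  -0.61577505 -0.61400754]
[323  86   8   6  26] [325.8  88.3] [ 0.8017 -0.6911  0.036 ]
[344 140  13   8  84] [350.2 143.9] [ 0.5467 -0.3915  0.036 ]
[324 156  13   9  98] [330.2 160.3] [ 0.5509 -0.2816  0.036 ]
[294 191  15  11 136] [301.2 196. ] [ 0.5296 -0.101   0.036 ]
[250 230  17  14 189] [258.  236.5] [0.5291 0.0752 0.036 ]
[199 271  19  17 252] [208.1 279.4] [0.5351 0.2294 0.036 ]
top cam [ 0.38897501 -0.04213729  1.09886144] [ 0.21898129 -0.01256837 -0.97564811]
[390 117  21   6 100] [400.6 119.8] [ 0.8488 -0.5196  0.036 ]
[194 121  42  12 271] [217.3 128.1] [0.8419 0.0753 0.036 ]
[ 116  123   53   23 1036] [143.1 133.5] [0.8317 0.3134 0.036 ]
[285 126  25   7 134] [296.4 128.5] [ 0.8312 -0.1792  0.036 ]
[403 152  15  15 143] [409.3 159.7] [ 0.7128 -0.53    0.036 ]
[333 165  15  14 107] [339.8 171.2] [ 0.6833 -0.307   0.036 ]
[332 206  13  13 125] [337.7 211.9] [ 0.5548 -0.2891  0.036 ]
[368 206  13  13 126] [373.7 211.9] [ 0.5504 -0.3993  0.036 ]
[273 215  13  13 126] [278.9 221. ] [ 0.5333 -0.108   0.036 ]
[163 217  13  13  80] [168.2 223.2] [0.5395 0.2276 0.036 ]
[214 217  13  13  51] [220.2 223.5] [0.5324 0.0701 0.036 ]
```

```bash
python3 - <<'E'
import cv2
a=cv2.imread('pics/scene0.png')[60:340,150:420];cv2.imwrite('pics/s1.png',cv2.resize(a,None,fx=2.1,fy=2.1,interpolation=2))
a=cv2.imread('pics/top0.png')[100:270,110:440];cv2.imwrite('pics/t1.png',cv2.resize(a,None,fx=2.4,fy=2.4,interpolation=2))
E
```

```text
(no output)
```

View pics/s1.png

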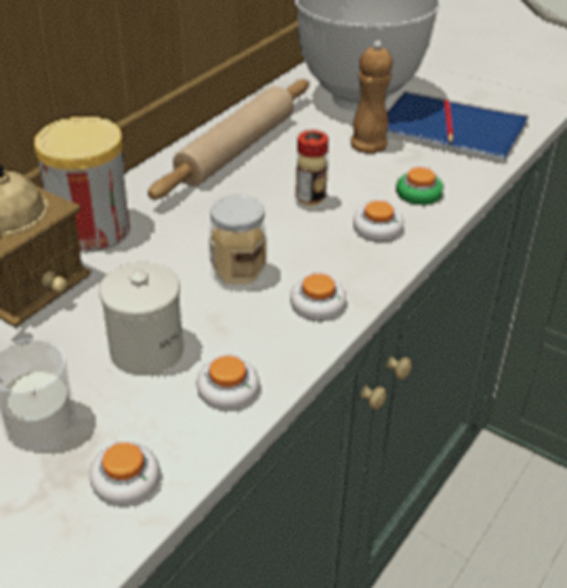

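View pics/t1.png

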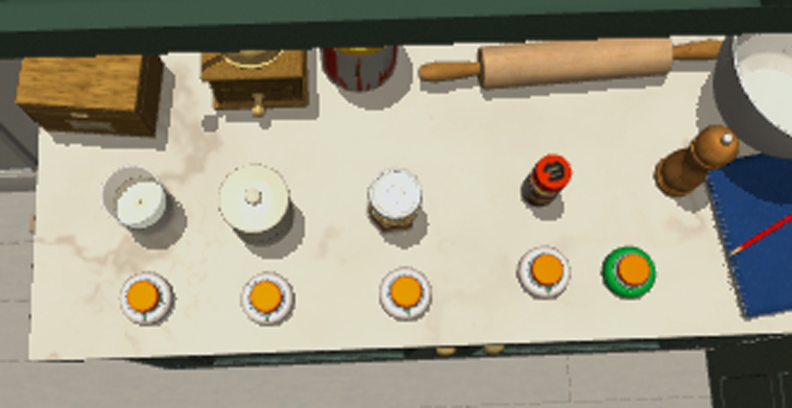

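The caps in y order are candle (+0.229), sugar (+0.071), jar (−0.107), spice (−0.289), then the green look-alike (−0.395). In the top crop they are at (143,296), (267,297), (406,292), (546,269) and (633,268). The two views agree within 8 mm. The top view is less affected by the cap sides, so I'm using it.

servo_tool([
  [3, -2.5, 0.5, 0, 0, 5.5, 255],
  [6, -5, 1, 0, 0, 11, 255],
  [9, -7.4, 1.5, 0, 0, 16.4, 255],
  [12, -9.9, 2, 0, 0, 16.4, 255],
  [15, -12.4, 2.5, 0, 0, 16.4, 255],
], force=20)

```text
time: 0.52
tcp_pos: [0.2932, -0.4602, 0.2132]
eef_rot: [1.0, -0.0, -0.0, -0.0]
wrist_force: [1.4, -0.7, 0.1]
grip_width: 0.0568
gripper_force: 0.0
```

servo_tool([
  [2.2, -3.2, 0.5, 0, 0, 0, 255],
  [4.4, -6.4, 1, 0, 0, 0, 255],
  [6.6, -9.6, 1.5, 0, 0, 0, 255],
  [8.8, -12.8, 2, 0, 0, 0, 255],
  [11, -16, 2.5, 0, 0, 0, 255],
])

```text
time: 0.93
tcp_pos: [0.4031, -0.3002, 0.1884]
eef_rot: [1.0, 0.0, -0.0, -0.0]
wrist_force: [0.5, -0.1, -0.0]
grip_width: 0.0236
gripper_force: 0.0
```

servo_tool([
  [2.2, -3.3, 1, 0, 0, 0, 255],
  [4.4, -6.6, 2, 0, 0, 0, 255],
  [6.6, -9.9, 3, 0, 0, 0, 255],
  [8.8, -13.2, 4, 0, 0, 0, 255],
  [11, -16.5, 5, 0, 0, 0, 255],
])

```text
time: 1.35
tcp_pos: [0.513, -0.1352, 0.1381]
eef_rot: [1.0, 0.0, -0.0, 0.0]
wrist_force: [1.1, -0.5, -0.6]
grip_width: 0.0001
gripper_force: 0.0
```

servo_tool([
  [1.9, -3, 1, 0, 0, 0, 255],
  [1.9, -3, 2, 0, 0, 0, 255],
  [1.9, -3, 3, 0, 0, 0, 255],
  [1.9, -3, 4, 0, 0, 0, 255],
  [1.9, -3, 4, 0, 0, 0, 255],
])

```text
time: 1.77
tcp_pos: [0.5291, -0.1085, 0.0966]
eef_rot: [1.0, -0.001, -0.002, 0.0]
wrist_force: [-0.4, -0.6, 1.7]
grip_width: 0.0002
gripper_force: 0.0
```

```bash
python3 - <<'E'
from rig import *
import cv2,numpy as np
s=sense();print(s['tcp_pos'],s['wrist_force'])
ims=[]
for n in("scene","top"):
    d=snapshot(n);R,t=d['R'],d['t']
    pr=lambda X:(lambda c:np.array([d['fx']*c[0]/c[2]+d['cx'],d['fy']*c[1]/c[2]+d['cy']]))(R@np.array(X)+t)
    im=d['color'][:,:,::-1].copy();u=pr([.532,-.107,.036]);tp=pr(s['tcp_pos']);print(n,u,tp)
    x,y=(u-[32,40]).astype(int);S=6
    c=cv2.resize(im[y:y+64,x:x+64],None,fx=S,fy=S,interpolation=cv2.INTER_CUBIC)
    for P,col in(([.532,-.107,.036],(255,0,0)),(s['tcp_pos'],(0,255,0))):
        cv2.drawMarker(c,tuple(((pr(P)-[x,y]+.5)*S).astype(int)),col,0,16,1)
    ims.append(c)
cv2.imwrite('pics/near.png',np.hstack(ims))
E
```

```text
[ 0.52908814 -0.10849317  0.09658064] [-0.39381847 -0.5505608   1.67812718]
scene [301.71903397 194.47256652] [304.23652186 174.75404268]
top [278.58238633 221.48110011] [280.29968039 219.59754094]
```

View pics/near.png

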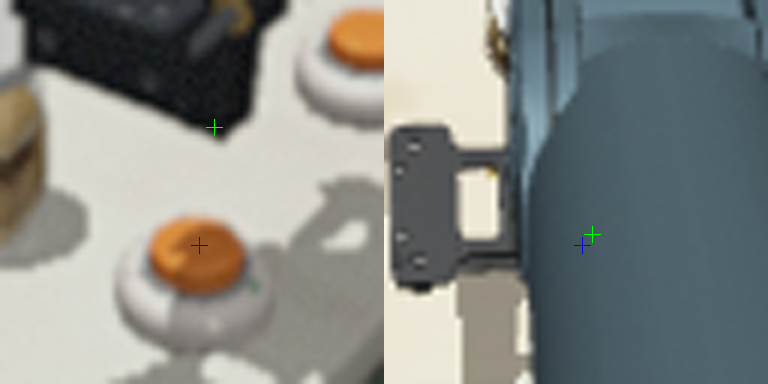

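The left panel of the near view shows the shut fingertips directly above the jar's cap at (197,245), and the projected mark lies on the cap. I'm going down.

servo_tool([
  [0.2, -0.1, 1.5, 0, 0, 0, 255],
  [0.2, -0.1, 3, 0, 0, 0, 255],
  [0.2, -0.1, 4.2, 0, 0, 0, 255],
  [0.2, -0.1, 4.9, 0, 0, 0, 255],
  [0.2, -0.1, 5.2, 0, 0, 0, 255],
])

```text
time: 2.28
tcp_pos: [0.5328, -0.1065, 0.046]
eef_rot: [1.0, -0.0, -0.001, 0.0]
wrist_force: [-0.2, -0.2, 0.4]
grip_width: 0.0004
gripper_force: 0.0
```

servo_tool([
  [0, 0, 0.2, 0, 0, 0, 255],
  [0, 0, 0.4, 0, 0, 0, 255],
  [0, 0, 0.6, 0, 0, 0, 255],
  [0, 0, 0.8, 0, 0, 0, 255],
  [0, 0, 0.9, 0, 0, 0, 255],
])

```text
time: 2.7
tcp_pos: [0.5336, -0.1059, 0.0378]
eef_rot: [1.0, 0.0, 0.0, 0.0]
wrist_force: [-0.6, -0.4, -0.2]
grip_width: 0.0003
gripper_force: 0.0
```

servo_tool([
  [0, 0, 0.2, 0, 0, 0, 255],
  [0, 0, 0.4, 0, 0, 0, 255],
  [0, 0, 0.6, 0, 0, 0, 255],
  [0, 0, 0.7, 0, 0, 0, 255],
  [0, 0, 0.8, 0, 0, 0, 255],
])

```text
time: 3.12
tcp_pos: [0.5337, -0.1059, 0.0297]
eef_rot: [1.0, 0.0, 0.0, 0.0]
wrist_force: [0.7, -0.1, 2.9]
grip_width: 0.0004
gripper_force: 1.5
```

servo_tool([
  [0, 0, 0.1, 0, 0, 0, 255],
  [0, 0, 0.2, 0, 0, 0, 255],
  [0, 0, 0.3, 0, 0, 0, 255],
  [0, 0, 0.3, 0, 0, 0, 255],
])

```text
time: 3.45
tcp_pos: [0.5336, -0.1059, 0.0266]
eef_rot: [1.0, 0.0, 0.0, 0.0]
wrist_force: [0.8, -0.4, 0.3]
grip_width: 0.0007
gripper_force: 0.4
```

servo_tool([
  [0, 0, 0.05, 0, 0, 0, 255],
  [0, 0, 0.1, 0, 0, 0, 255],
])

```text
time: 3.62
tcp_pos: [0.5337, -0.106, 0.0264]
eef_rot: [1.0, 0.0, 0.0, 0.0]
wrist_force: [-3.6, 0.8, 17.6]
grip_width: 0.0003
gripper_force: 8.6
```

The cap is at its hard stop with 17.6 N on the wrist. I'll press the others slightly shallower, to z≈0.027.

servo_tool([
  [0, 0, -0.5, 0, 0, 0, 255],
  [0, 0, -2.5, 0, 0, 0, 255],
  [0, 0, -5, 0, 0, 0, 255],
  [0, 0, -6, 0, 0, 0, 255],
])

```text
time: 3.95
tcp_pos: [0.5343, -0.1061, 0.0878]
eef_rot: [1.0, 0.0, 0.001, 0.0]
wrist_force: [0.5, -0.5, 0.3]
grip_width: 0.0001
gripper_force: 0.0
```

servo_tool([
  [0.4, 3.7, 0, 0, 0, 0, 255],
  [0.8, 7.4, 0, 0, 0, 0, 255],
  [1.2, 11.1, 0, 0, 0, 0, 255],
  [1.6, 14.8, 0, 0, 0, 0, 255],
  [2, 18.3, 0, 0, 0, 0, 255],
])

```text
time: 4.37
tcp_pos: [0.553, -0.2911, 0.0852]
eef_rot: [1.0, 0.0, -0.0, 0.0]
wrist_force: [-0.1, -0.5, -0.0]
grip_width: 0.0004
gripper_force: 0.0
```

servo_tool([
  [0, 0, 0, 0, 0, 0, 255],
  [0, 0, 0, 0, 0, 0, 255],
])

```text
time: 4.53
tcp_pos: [0.5525, -0.2916, 0.085]
eef_rot: [1.0, -0.002, -0.0, 0.0]
wrist_force: [-1.3, -0.2, -0.6]
grip_width: 0.0001
gripper_force: 0.0
```

```bash
python3 - <<'E'
from rig import *
import cv2,numpy as np
s=sense();print(s['tcp_pos'],s['wrist_force'])
d=snapshot("scene");R,t=d['R'],d['t']
pr=lambda X:(lambda c:np.array([d['fx']*c[0]/c[2]+d['cx'],d['fy']*c[1]/c[2]+d['cy']]))(R@np.array(X)+t)
im=d['color'][:,:,::-1];x,y=270,130;S=8
c=cv2.resize(im[y:y+75,x:x+95],None,fx=S,fy=S,interpolation=cv2.INTER_CUBIC)
for P,col in(([.554,-.289,.036],(255,0,0)),(s['tcp_pos'],(0,255,0)),([.533,-.106,.026],(255,0,0))):
    cv2.drawMarker(c,tuple(((pr(P)-[x,y]+.5)*S).astype(int)),col,0,16,1)
cv2.imwrite('pics/near2.png',c)
E
```

```text
[ 0.55245443 -0.29162375  0.08499782] [-1.25317524 -0.16333642 -0.59106202]
```

View pics/near2.png

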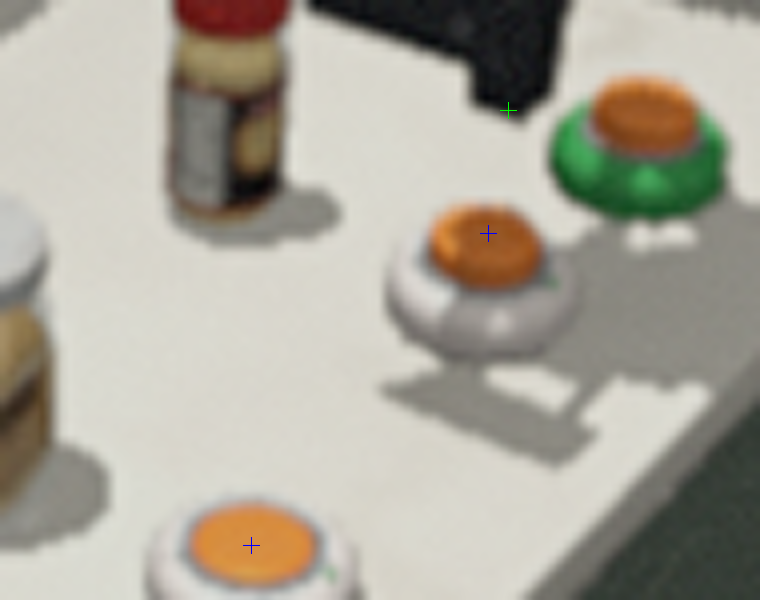

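The view shows the jar's cap flush and unmoved at (251,545). The spice cap is up at (487,240), with the fingertips just above it and about 3 mm too far to −y.

servo_tool([
  [0.1, -0.3, 1.5, 0, 0, 0, 255],
  [0.1, -0.3, 3, 0, 0, 0, 255],
  [0.1, -0.3, 4, 0, 0, 0, 255],
  [0.1, -0.3, 4.5, 0, 0, 0, 255],
  [0.1, -0.3, 4.7, 0, 0, 0, 255],
])

```text
time: 5.0
tcp_pos: [0.5541, -0.2844, 0.0377]
eef_rot: [1.0, 0.001, -0.001, -0.001]
wrist_force: [0.7, -0.1, 0.7]
grip_width: 0.0009
gripper_force: 0.0
```

servo_tool([
  [0, 0, 0.2, 0, 0, 0, 255],
  [0, 0, 0.4, 0, 0, 0, 255],
  [0, 0, 0.6, 0, 0, 0, 255],
  [0, 0, 0.7, 0, 0, 0, 255],
  [0, 0, 0.7, 0, 0, 0, 255],
])

```text
time: 5.42
tcp_pos: [0.5549, -0.2858, 0.0319]
eef_rot: [1.0, 0.0, 0.0, 0.0]
wrist_force: [-0.2, 0.2, 0.5]
grip_width: 0.0002
gripper_force: 0.1
```

servo_tool([
  [0, 0, 0.15, 0, 0, 0, 255],
  [0, 0, 0.3, 0, 0, 0, 255],
  [0, 0, 0.4, 0, 0, 0, 255],
  [0, 0, 0.45, 0, 0, 0, 255],
  [0, 0, 0.45, 0, 0, 0, 255],
])

```text
time: 5.83
tcp_pos: [0.5549, -0.2861, 0.0272]
eef_rot: [1.0, 0.0, 0.0, 0.0]
wrist_force: [1.1, 0.5, 1.3]
grip_width: 0.0005
gripper_force: 0.8
```

servo_tool([
  [0, 0, 0.03, 0, 0, 0, 255],
  [0, 0, 0.05, 0, 0, 0, 255],
  [0, 0, 0.05, 0, 0, 0, 255],
])

```text
time: 6.08
tcp_pos: [0.5549, -0.2861, 0.0268]
eef_rot: [1.0, 0.0, 0.0, 0.0]
wrist_force: [0.3, 0.9, 2.0]
grip_width: 0.0007
gripper_force: 1.1
```

servo_tool([
  [0, 0, -0.5, 0, 0, 0, 255],
  [0, 0, -2.5, 0, 0, 0, 255],
  [0, 0, -5, 0, 0, 0, 255],
  [0, 0, -6, 0, 0, 0, 255],
])

```text
time: 6.42
tcp_pos: [0.5553, -0.2869, 0.0893]
eef_rot: [1.0, 0.0, 0.001, 0.001]
wrist_force: [0.8, 0.1, 0.3]
grip_width: 0.0006
gripper_force: 0.0
```

servo_tool([
  [-0.3, -3.7, 0, 0, 0, 0, 255],
  [-0.6, -7.4, 0, 0, 0, 0, 255],
  [-0.9, -11.1, 0, 0, 0, 0, 255],
  [-1.1, -14.8, 0, 0, 0, 0, 255],
  [-1.3, -18.5, 0, 0, 0, 0, 255],
])

```text
time: 6.83
tcp_pos: [0.5406, -0.0997, 0.0866]
eef_rot: [1.0, -0.0, -0.0, 0.0]
wrist_force: [0.7, 0.9, -0.4]
grip_width: 0.0004
gripper_force: 0.0
```

servo_tool([
  [-0.2, -3.7, 0, 0, 0, 0, 255],
  [-0.4, -7.4, 0, 0, 0, 0, 255],
  [-0.6, -11.1, 0, 0, 0, 0, 255],
  [-0.8, -14.8, 0, 0, 0, 0, 255],
  [-1.1, -17.2, 0, 0, 0, 0, 255],
])

```text
time: 7.25
tcp_pos: [0.5298, 0.0752, 0.0867]
eef_rot: [1.0, 0.002, 0.0, -0.001]
wrist_force: [-0.5, 0.4, -0.3]
grip_width: 0.0004
gripper_force: 0.0
```

servo_tool([
  [0, 0, 0, 0, 0, 0, 255],
  [0, 0, 0, 0, 0, 0, 255],
])

```text
time: 7.42
tcp_pos: [0.5299, 0.0724, 0.0865]
eef_rot: [1.0, 0.002, -0.0, -0.0]
wrist_force: [0.4, -0.7, 0.4]
grip_width: 0.0007
gripper_force: 0.0
```

```bash
python3 - <<'E'
from rig import *
import cv2,numpy as np
s=sense();print(s['tcp_pos'],s['wrist_force'])
d=snapshot("scene");R,t=d['R'],d['t']
pr=lambda X:(lambda c:np.array([d['fx']*c[0]/c[2]+d['cx'],d['fy']*c[1]/c[2]+d['cy']]))(R@np.array(X)+t)
im=d['color'][:,:,::-1];x,y=225,145;S=5
c=cv2.resize(im[y:y+115,x:x+135],None,fx=S,fy=S,interpolation=cv2.INTER_CUBIC)
for P,col in(([.531,.071,.036],(255,0,0)),(s['tcp_pos'],(0,255,0)),([.555,-.286,.026],(255,0,0))):
    cv2.drawMarker(c,tuple(((pr(P)-[x,y]+.5)*S).astype(int)),col,0,16,1)
cv2.imwrite('pics/near3.png',c)
E
```

```text
[0.52987136 0.07235794 0.08651696] [ 0.43663897 -0.65705109  0.37555426]
```

View pics/near3.png

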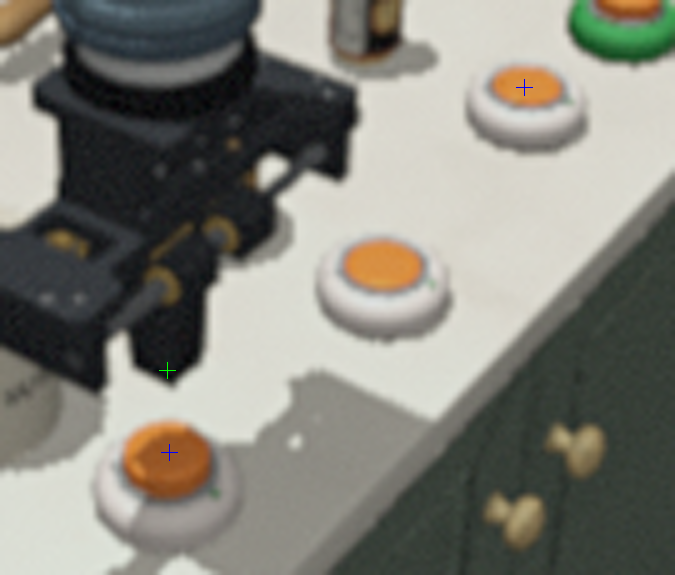

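The jar cap (383,264) and the spice cap (527,87) are both flush. The fingertips are over the sugar cap at (169,452).

servo_tool([
  [0.1, 0, 1.5, 0, 0, 0, 255],
  [0.1, 0, 3, 0, 0, 0, 255],
  [0.1, 0, 4, 0, 0, 0, 255],
  [0.1, 0, 4.6, 0, 0, 0, 255],
  [0.1, 0, 4.8, 0, 0, 0, 255],
])

```text
time: 7.88
tcp_pos: [0.5307, 0.0696, 0.0377]
eef_rot: [1.0, -0.001, -0.001, 0.0]
wrist_force: [0.5, -1.0, -0.7]
grip_width: 0.0006
gripper_force: 0.0
```

servo_tool([
  [0, 0, 0.2, 0, 0, 0, 255],
  [0, 0, 0.4, 0, 0, 0, 255],
  [0, 0, 0.6, 0, 0, 0, 255],
  [0, 0, 0.7, 0, 0, 0, 255],
  [0, 0, 0.7, 0, 0, 0, 255],
])

```text
time: 8.3
tcp_pos: [0.5317, 0.0709, 0.0319]
eef_rot: [1.0, 0.0, 0.0, -0.0]
wrist_force: [-0.7, -0.1, 0.8]
grip_width: 0.0004
gripper_force: 0.0
```

servo_tool([
  [0, 0, 0.15, 0, 0, 0, 255],
  [0, 0, 0.3, 0, 0, 0, 255],
  [0, 0, 0.4, 0, 0, 0, 255],
  [0, 0, 0.45, 0, 0, 0, 255],
  [0, 0, 0.45, 0, 0, 0, 255],
])

```text
time: 8.72
tcp_pos: [0.5316, 0.0712, 0.0272]
eef_rot: [1.0, 0.0, 0.0, -0.0]
wrist_force: [1.2, -0.7, 1.1]
grip_width: 0.0008
gripper_force: 0.6
```

servo_tool([
  [0, 0, 0.03, 0, 0, 0, 255],
  [0, 0, 0.05, 0, 0, 0, 255],
  [0, 0, 0.05, 0, 0, 0, 255],
])

```text
time: 8.97
tcp_pos: [0.5316, 0.0712, 0.0268]
eef_rot: [1.0, 0.0, 0.0, -0.0]
wrist_force: [1.3, -1.0, 2.3]
grip_width: 0.0006
gripper_force: 1.0
```

servo_tool([
  [0, 0, -0.5, 0, 0, 0, 255],
  [0, 0, -3, 0, 0, 0, 255],
  [0, 0, -6, 0, 0, 0, 255],
  [0, 0, -9, 0, 0, 0, 255],
  [0, 0, -12, 0, 0, 0, 255],
])

```text
time: 9.38
tcp_pos: [0.5304, 0.0713, 0.1479]
eef_rot: [1.0, 0.001, -0.001, -0.0]
wrist_force: [0.5, 0.3, 0.1]
grip_width: 0.0
gripper_force: 0.0
```

servo_tool([
  [-2, 0, -3, 0, 0, 0, 255],
  [-4, 0, -5, 0, 0, 0, 255],
  [-4, 0, -5, 0, 0, 0, 255],
  [-4, 0, -5, 0, 0, 0, 255],
])

```text
time: 9.72
tcp_pos: [0.4912, 0.0713, 0.1976]
eef_rot: [1.0, 0.001, 0.001, -0.0]
wrist_force: [0.2, 0.5, 0.3]
grip_width: 0.0003
gripper_force: 0.0
```

```bash
python3 - <<'E'
from rig import *
import cv2
d=snapshot("scene")
cv2.imwrite('pics/end.png',cv2.resize(d['color'][120:320,150:400,::-1],None,fx=3,fy=3,interpolation=cv2.INTER_CUBIC))
E
```

```text
(no output)
```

View pics/end.png

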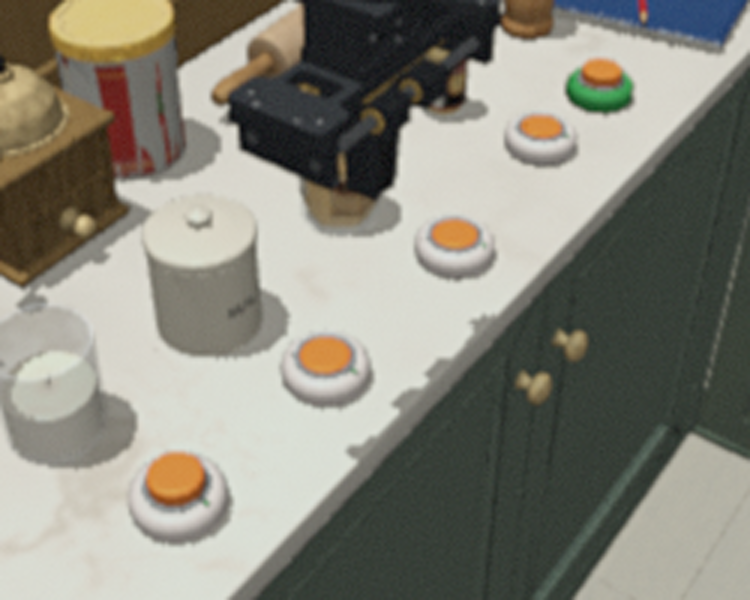

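The jar (455,235), spice (543,127) and sugar (326,356) caps are down. The candle's cap (176,478) and the green look-alike are still up, and the arm is clear.

```bash
python3 -c "from rig import *;print(close_job())"
```

```text
the job is handed in; nothing more can be done
None
```

I pressed the jar, spice and sugar buttons fully down in that order and left the candle's button up; the last picture shows nothing out of place, and the job is handed in, though the rig gave no verdict.

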